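# Load the mill's vacuum fixtures with raw blanks

## Robot

A 6-joint arm with a two-finger parallel gripper is mounted at the origin on the work surface. World frame = base frame: x ahead of the robot, y to its left, z up, the work surface at z = 0. Lengths are in m, angles in rad, forces in N, time in s.
With the tool pointing down it reaches from about 0.25 to 0.775 m from the base axis. Payload 4 kg.
Tool frame: the origin (TCP) lies between the finger pads; the fingertips stand 14 mm ahead of it and the grasp point (between the pads) lies 5 mm behind it; z points along the fingers, y is the direction in which the jaws open and shut (so a half turn about z gives the same grasp; the last joint's range is limited). The gripper opens to 85 mm and grips with 20 to 120 N. Pads are 22 mm wide; open, the fingers measure 114 mm over their backs; the gripper's body (76 mm by 85 mm) begins 54 mm behind the grasp point. The pads swing forward as they close: fully open they stand 13 mm farther back than shut.
Start: joints at [-1.368, 0.087, 1.371, -0, 1.684, -0.103], TCP at [0.166, -0.525, 0.245] pointing down, gripper open.
Joint ranges: [-3.1, 3.1], [-0.76, 2.03], [0.27, 2.55], [-1.08, 4.22], [0.17, 2.65], [-2.57, 2.57]. Speed limits (rad/s): [2.79, 2.79, 3.14, 3.14, 3.14, 3.14].

## Interface

Orientations are given as [roll, pitch, yaw] about the fixed x, y, z axes, in that order (R = Rz(yaw) Ry(pitch) Rx(roll)).
In Python, from workcell import sensors, read_camera, workorder gives the robot as it stands.
- The arm moves only by the shell command python3 -m handwheel 'ROWS' [FORCE]. ROWS is JSON, a list of rows, each a list of 3 entries, a list of its own where there are three numbers: the turn, a rotation vector about the world's x, y, z in rad, then the shift along the world's x, y, z in m, then the gripper command: -1 is shut, 1 is fully open, values between are in proportion. In form: [[[ax, ay, az], [tx, ty, tz], grip], ...]. A call has 1 to 12 rows; each row shifts and turns the pose as measured when the row begins; what a row does not reach is not made up. A row lasts 1/12 s, in which the tool goes at most 41.7 mm and 7.16 degrees, less where a joint would pass 70% of its speed; a pose out of reach is approached as far as the arm can. A call with a gripper value outside its range is refused whole. The fingers move at their own pace and stop on an object; FORCE is the grip in N (left out, the last holds). Time passes only in rows, so rows that do not move let the fingers close. It gives the time, the measured TCP pose, the force and the opening at its end, in the units of the state.
- sensors.state(): the state, without advancing time (a new reading comes with each control period).
- read_camera(name): name is "side" or "top"; returns a dict with "pixels" (480x640x3 uint8, red, green, blue), "range_z" (480x640 float32, m along the optical axis (not along the pixel's ray), 0 where there is no reading), "vfov" (degrees; the focal length in pixels is half the picture's height over the tangent of half this angle, whatever the lens; pixels are square), "cx", "cy" (the principal point, pixels), "k1" (the pictures are not rectified: a ray, as slopes to the right and down, at radius r is drawn at 1 + k1 r^2 times it, then the intrinsics apply), "R" (3x3) and "t" (3): a world point X has camera coordinates R X + t. Camera axes: x right, y down, z forward; pixel columns grow to the right and rows downward; lengths in m; the calibration is good to about 2 mm. A picture is of the moment at which its call begins.
- workorder.close_job(): hands the job in, once; it reports no verdict.
The state is a dict: "clock": time; "joint_positions": joint angles; "dq": joint speeds; "joint_efforts": joint torques, N m; "tool_pos": TCP position; "eef_rot": TCP orientation; "force": force on the tool from outside, world axes, zero at the start; "wrist_torque": the same for the moment, N m; "width": finger opening in m.
Only numpy, scipy, OpenCV 4.12 (cv2) and the standard library are available. Lean on these libraries where they do the work, as an engineer would, in place of code of your own. Each camera call takes 0.05 s, during which the arm holds its last target.

## Task

Load the four vacuum fixtures for the next milling run: lay each of the four raw cream tooling-board blanks (large disc, small disc, square, long bar) flat and centred on the fixture whose blue pad has its shape and size, the square and the bar turned in line with their pads, so that each black seal is fully covered. Leave the two finished milled parts where they lie.

Things in the scene. Friction and masses are not known exactly. Their poses are not given: they have to be found in the camera images.
- blank_large_disc: Raw tooling-board blank, loose, plain cream-coloured and smooth on top (no steps or holes): a large disc, 68 mm diameter, 30 mm thick, about 76 g. Lies flat on the bench. Origin at the centre of its underside, z up.
- blank_small_disc: Raw tooling-board blank, loose, plain cream-coloured and smooth on top (no steps or holes): a small disc, 44 mm diameter, 30 mm thick, about 32 g. Lies flat on the bench. Origin at the centre of its underside, z up.
- blank_square: Raw tooling-board blank, loose, plain cream-coloured and smooth on top (no steps or holes): a square, 58 by 58 mm, 30 mm thick, about 70 g. Lies flat on the bench. Origin at the centre of its underside, z up, x and y square to its sides.
- blank_bar: Raw tooling-board blank, loose, plain cream-coloured and smooth on top (no steps or holes): a long bar, 104 mm along its x by 46 mm along its y, 30 mm thick, about 100 g. Lies flat on the bench. Origin at the centre of its underside, z up.
- fixture_large_disc: Vacuum fixture, bolted down: hexagonal aluminium plate, 12 mm thick, 110 mm across corners (brass nipple sticks out 24 mm on its -y side), and centred on it a blue pad, the large round pad, 50 mm diameter, its flat top 34 mm above the bench. A black rubber seal (outside size 46 mm) runs round the pad top. Origin: centre of the plate's underside, z up.
- fixture_small_disc: Vacuum fixture, bolted down: hexagonal aluminium plate, 12 mm thick, 110 mm across corners (brass nipple sticks out 24 mm on its -y side), and centred on it a blue pad, the small round pad, 26 mm diameter, its flat top 34 mm above the bench. A black rubber seal (outside size 22 mm) runs round the pad top. Origin: centre of the plate's underside, z up.
- fixture_square: Vacuum fixture, bolted down: hexagonal aluminium plate, 12 mm thick, 110 mm across corners (brass nipple sticks out 24 mm on its -y side), and centred on it a blue pad, the square pad, 36 by 36 mm, sides along its x and y, its flat top 34 mm above the bench. A black rubber seal (outside size 32 by 32 mm) runs round the pad top. Origin: centre of the plate's underside, z up.
- fixture_bar: Vacuum fixture, bolted down: hexagonal aluminium plate, 12 mm thick, 110 mm across corners (brass nipple sticks out 24 mm on its -y side), and centred on it a blue pad, the long narrow pad, 78 mm along its x by 24 mm along its y, its flat top 34 mm above the bench. A black rubber seal (outside size 72 by 16 mm) runs round the pad top. Origin: centre of the plate's underside, z up.
- milled_hub: Finished part of the last run, to be left where it is: loose, cream and tan, a stepped round hub, 62 mm diameter at the foot, 40 mm above 12 mm, 22 mm above 21 mm, 30 mm high in all, stepped with dark drilled holes seen from above. Origin at the centre of its underside, z up.
- milled_cover: Finished part of the last run, to be left where it is: loose, cream and tan, a square cover, 54 by 54 mm at the foot (14 mm high), with a raised diamond (35 mm sides) and a small square boss on it, 30 mm high in all, stepped with dark drilled holes seen from above. Origin at the centre of its underside, z up.
There are look-alikes about, which are no part of the job. What is shaped like the blank_small_disc but green or yellow is not meant.

How it is judged:
At the end, for the whole second after the job is handed in: Each blank rests flat and still on the pad of its own shape and size (height within 3 mm), centres within 10 mm; bar along its pad and square's sides parallel to its pad's (any quarter turn) within 0.14 rad; both milled parts within 15 mm of their starts; all released (horizontal distance between blank_large_disc and fixture_large_disc below 0.01 m and z of blank_large_disc in the frame of fixture_large_disc between 0.031 and 0.037 m and angle between each of blank_large_disc, blank_small_disc, blank_square, blank_bar's own z axis and vertical below 0.08 rad and linear speed of each of blank_large_disc, blank_small_disc, blank_square, blank_bar below 0.01 m/s and angular speed of each of blank_large_disc, blank_small_disc, blank_square, blank_bar below 0.1 rad/s and horizontal distance between blank_small_disc and fixture_small_disc below 0.01 m and z of blank_small_disc in the frame of fixture_small_disc between 0.031 and 0.037 m and horizontal distance between blank_square and fixture_square below 0.01 m and z of blank_square in the frame of fixture_square between 0.031 and 0.037 m and (angle between the x axis of blank_square and the x axis of fixture_square, either way round below 0.14 rad or angle between the x axis of blank_square and the y axis of fixture_square, either way round below 0.14 rad) and horizontal distance between blank_bar and fixture_bar below 0.01 m and z of blank_bar in the frame of fixture_bar between 0.031 and 0.037 m and angle between the x axis of blank_bar and the x axis of fixture_bar, either way round below 0.14 rad and distance of each of milled_hub, milled_cover from where it was at the start of the episode below 0.015 m); the robot touches nothing.
It fails at once if a finished milled part was shifted by more than 15 mm (distance of any of milled_hub, milled_cover from where it was at the start of the episode above 0.015 m).
It also fails if it takes over 96 s, if anything falls off the work surface, if the arm or the gripper's body presses on something with over 40 N, if the wrist force passes 120 N, or if a joint passes its speed limit or range.

## Working session

There is one attempt and no reset: what is moved stays moved. The work goes in short steps, Python scripts to look and compute and a shell command to move; the robot and the scene stay as the last step left them, time stands still between calls to the robot, and variables do not carry over. Pictures are saved under pics/ and viewed, and the job is handed in when it is done.

```bash
mkdir -p pics; ls
python3 - <<'E'
from workcell import sensors, read_camera
import cv2
for n in("top","side"):
    c=read_camera(n); cv2.imwrite(f"pics/{n}0.png",c["pixels"][:,:,::-1])
    print(n,c["vfov"],c["cx"],c["cy"],c["k1"],c["R"],c["t"])
print(sensors.state())
E
```

```text
pics
top 51.332854349897545 321.5773498579831 234.16228327173866 -0.06423304743535824 [[ 0.01723735 -0.9996621  -0.01945676]
 [-0.99677448 -0.01565556 -0.0787118 ]
 [ 0.07838059  0.02075079 -0.99670752]] [0.00990322 0.52178684 1.32821893]
side 51.568768375236175 322.8314472114208 230.5054727312946 -0.039437757528627077 [[-0.88844344 -0.45866528 -0.01715848]
 [-0.25184479  0.51839976 -0.81721227]
 [ 0.38372185 -0.72172561 -0.57608132]] [0.48233408 0.153542   0.94482903]
{'clock': 0.1, 'joint_positions': array([-1.36809264e+00,  8.79219621e-02,  1.37212478e+00, -1.44735638e-05,
        1.68365564e+00, -1.03111891e-01]), 'dq': array([ 0.0003345 , -0.00236608, -0.00140164, -0.00058422,  0.00026833,
        0.00028012]), 'joint_efforts': array([ 2.22637231e-03, -3.53014147e+01, -3.14219213e+01, -1.17114546e-04,
        7.92873034e-03,  2.54689854e-05]), 'tool_pos': array([ 0.16548509, -0.52405244,  0.24422286]), 'eef_rot': array([-3.13949265e+00, -2.02844019e-04,  3.05813750e-01]), 'force': array([0.35475788, 0.34005172, 0.27694385]), 'wrist_torque': array([ 0.00269462,  0.01601233, -0.05377   ]), 'width': 0.08541632844683208}
```

View pics/top0.png

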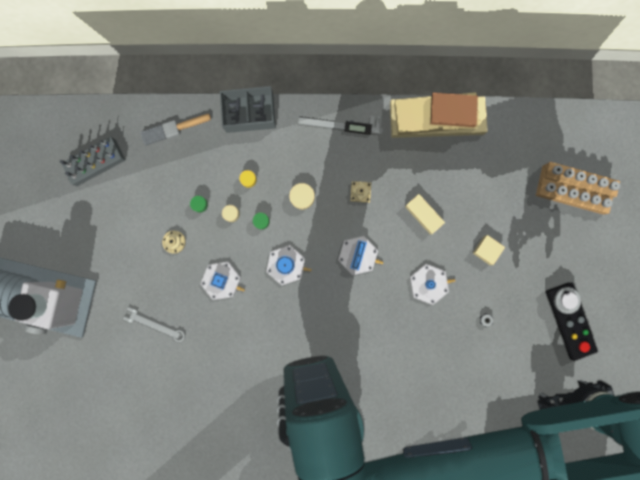

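View pics/side0.png

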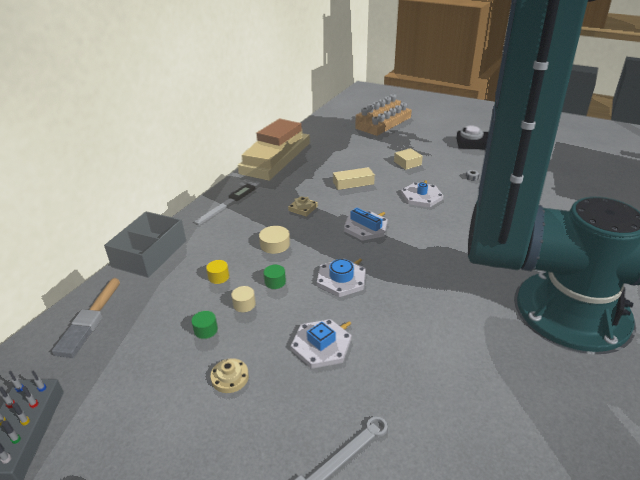

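The top view shows cream blanks at large disc (302,195), small disc (230,213), bar (425,214) and square (489,249). The blue pads are square (220,281), large disc (286,265), bar (359,255) and small disc (430,285). The hub is at (174,241) and the cover at (360,191). The look-alikes are green at (199,203) and (261,220), and yellow at (248,178).

```bash
cat > h.py <<'E'
import numpy as np, cv2
from workcell import sensors, read_camera
def f(c): return 240/np.tan(np.radians(c["vfov"]/2))
def ray(c,uv):
    F=f(c); K=np.array([[F,0,c["cx"]],[0,F,c["cy"]],[0,0,1]])
    # drawn = slope*(1+k1 r^2): OpenCV radial model
    p=cv2.undistortPoints(np.float64(uv).reshape(-1,1,2),K,np.array([c["k1"],0,0,0,0]))[:,0]
    return np.c_[p,np.ones(len(p))]
def onplane(c,uv,z):
    d=ray(c,uv)@c["R"]; o=-c["R"].T@c["t"]
    return o+d*((z-o[2])/d[:,2])[:,None]
def depthpts(c,uv):
    uv=np.atleast_2d(uv); d=ray(c,uv); z=c["range_z"][uv[:,1].astype(int),uv[:,0].astype(int)]
    return (d*z[:,None]-c["t"])@c["R"]
def proj(c,X):
    F=f(c); K=np.array([[F,0,c["cx"]],[0,F,c["cy"]],[0,0,1]])
    return cv2.projectPoints(np.float64(X).reshape(-1,1,3),cv2.Rodrigues(c["R"])[0],c["t"],K,np.array([c["k1"],0,0,0,0]))[0][:,0]
E
python3 - <<'E'
from h import *
for n in ("top","side"):
    c=read_camera(n); hsv=cv2.cvtColor(c["pixels"],cv2.COLOR_RGB2HSV)
    P=depthpts(c,np.stack(np.meshgrid(np.arange(640),np.arange(480)),-1).reshape(-1,2)).reshape(480,640,3)
    hi=P[:,:,2]
    for nm,lo,up,z in (("cream",(15,40,120),(35,180,255),.03),("blue",(100,120,60),(125,255,255),.034)):
        m=cv2.inRange(hsv,lo,up)
        if nm=="cream": m[(hi<.02)|(hi>.045)]=0     # top faces
        else: m[(hi<.028)|(hi>.045)]=0
        if nm=="blue": m=cv2.morphologyEx(m,cv2.MORPH_CLOSE,np.ones((5,5)))
        cs,_=cv2.findContours(m,cv2.RETR_EXTERNAL,cv2.CHAIN_APPROX_NONE)
        for k in cs:
            if cv2.contourArea(k)<40: continue
            w=onplane(c,k[:,0],z)[:,:2]
            r=cv2.minAreaRect((w*1000).astype(np.float32)); M=cv2.moments((w*1000).astype(np.float32))
            px=k[:,0].mean(0).astype(int)
            print(n,nm,px,"rect c",np.round(r[0],1),"size",np.round(r[1],1),"ang",round(r[2],1),"cen",np.round([M['m10']/M['m00'],M['m01']/M['m00']],1),"z med",round(float(np.median(hi[px[1]-2:px[1]+3,px[0]-2:px[0]+3])),4))
E
```

```text
top cream [488 249] rect c [ 485.2 -431.1] size [61.2 61. ] ang 55.6 cen [ 486.  -431.3] z med 0.0324
top cream [172 241] rect c [494.6 422.6] size [37.8 37.7] ang 23.1 cen [493.5 422.7] z med 0.0308
top cream [229 213] rect c [573.7 269.3] size [44.8 42. ] ang 46.3 cen [573.9 268.6] z med 0.0318
top cream [424 213] rect c [ 579.8 -258.9] size [103.8  48.2] ang 42.7 cen [ 579.7 -259. ] z med 0.031
top cream [301 196] rect c [623.4  75.7] size [65.5 65. ] ang 0.8 cen [623.6  74.7] z med 0.0324
top cream [360 190] rect c [639.4 -84.8] size [40.2 36.5] ang 46.1 cen [639.6 -85.1] z med 0.0314
top cream [579 196] rect c [ 633.2 -690.1] size [158.4  52.7] ang 76.2 cen [ 630.8 -689.8] z med 0.0398
top cream [247 178] rect c [669.5 223.8] size [41.4 44. ] ang 0.7 cen [669.7 224. ] z med 0.0303
top cream [393 116] rect c [ 847.5 -173.9] size [99.2 13.5] ang 5.4 cen [ 846.4 -173.9] z med 0.0292
top cream [470 121] rect c [ 857.8 -362.9] size [101.9 127.4] ang 1.2 cen [ 844.3 -399.4] z med 0.0853
top blue [218 280] rect c [392.2 291.1] size [30.7 29.2] ang 69.7 cen [392.  291.2] z med 0.0363
to
[... 900 characters left out ...]
cream [408 155] rect c [ 486.5 -429.6] size [66.9 74.5] ang 56.8 cen [ 486.3 -431.3] z med 0.031
side cream [298 139] rect c [ 824.3 -380.8] size [ 26.6 107.7] ang 5.5 cen [ 824.9 -400. ] z med 0.0372
side cream [396 116] rect c [ 619.1 -688.5] size [166.9  37.4] ang 76.5 cen [ 617.3 -690.5] z med 0.0327
side blue [320 332] rect c [395.1 293.8] size [39.9 40.3] ang 69.5 cen [394.9 293.6] z med 0.0364
side blue [341 268] rect c [439.1 116.9] size [46.8 57.4] ang 26.6 cen [440.  116.9] z med 0.0361
side blue [365 216] rect c [470.4 -77.9] size [34.6 83. ] ang 74.1 cen [469.2 -78.6] z med 0.036
side blue [422 186] rect c [ 393.7 -269.2] size [22.9 36.6] ang 18.4 cen [ 394.6 -270.4] z med 0.0357
```

Run:
```python
from h import *
X={"sq":(.394,.292),"ld":(.439,.116),"bar":(.469,-.080),"sd":(.394,-.2695)}
B={"bsq":(.486,-.431),"bbar":(.580,-.258),"bld":(.625,.076),"bsd":(.575,.270)}
rows=[]
for n in ("top","side"):
    c=read_camera(n); hsv=cv2.cvtColor(c["pixels"],cv2.COLOR_RGB2HSV); m=cv2.inRange(hsv,(98,110,50),(125,255,255)); m=cv2.morphologyEx(m,cv2.MORPH_CLOSE,np.ones((5,5)))
    print(n,"campos",np.round(-c["R"].T@c["t"],3))
    for D,z in((X,.034),(B,.03)):
        t=[]
        for k,p in D.items():
            u=proj(c,[*p,z])[0].round().astype(int); s=30
            t.append(cv2.resize(c["pixels"][u[1]-s:u[1]+s,u[0]-s:u[0]+s],(200,200),interpolation=cv2.INTER_CUBIC))
            if D is X:
                mm=np.zeros_like(m); mm[u[1]-s:u[1]+s,u[0]-s:u[0]+s]=m[u[1]-s:u[1]+s,u[0]-s:u[0]+s]
                q=max(cv2.findContours(mm,0,1)[0],key=cv2.contourArea)[:,0]
                for zz in ((.034,.023) if n=="top" else(.034,)):
                    r=cv2.minAreaRect((onplane(c,q,zz)[:,:2]*1000).astype(np.float32)); print(n,k,u,zz,np.round(r[0],1),np.round(r[1],1),round(r[2],1))
        rows.append(np.hstack(t))
cv2.imwrite("pics/crops0.png",cv2.resize(np.vstack(rows),(600,600))[:,:,::-1])
```

```text
top campos [ 0.416 -0.009  1.365]
top sq [218 280] 0.034 [392.  291.2] [32.7 30.6] 69.6
top sq [218 280] 0.023 [391.8 293.7] [32.9 30.9] 69.6
top ld [284 264] 0.034 [437.8 115.7] [40.  40.2] 1.0
top ld [284 264] 0.023 [438.  116.7] [40.3 40.5] 1.0
top bar [358 254] 0.034 [467.8 -80.3] [19.4 71. ] 74.7
top bar [358 254] 0.023 [468.3 -80.9] [19.5 71.6] 74.7
top sd [429 283] 0.034 [ 392.5 -271.6] [15.9 21.3] 0.9
top sd [429 283] 0.023 [ 392.3 -273.8] [16.  21.4] 0.9
side campos [0.105 0.824 0.678]
side sq [322 332] 0.034 [392.1 298.6] [46.9 49.4] 69.8
side ld [342 268] 0.034 [435.8 123.6] [46.8 72.5] 26.6
side bar [366 216] 0.034 [466.4 -71. ] [48.  94.9] 73.3
side sd [422 186] 0.034 [ 390.5 -259.6] [22.9 56.7] 18.4
```

View pics/crops0.png

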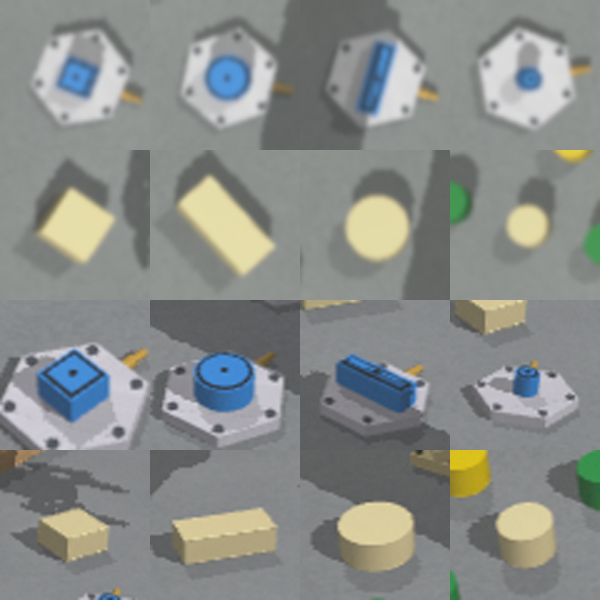

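The crops confirm that all four candidates are plain cream (square, bar, large disc, small disc), and that the pads are identified correctly. Starting with the square.

```bash
python3 -m handwheel '[[[0,0,0.066],[0.032,0.0093,-0.009],1],[[0,0,0.066],[0.032,0.0093,-0.009],1],[[0,0,0.066],[0.032,0.0093,-0.009],1],[[0,0,0.066],[0.032,0.0093,-0.009],1],[[0,0,0.066],[0.032,0.0093,-0.009],1],[[0,0,0.066],[0.032,0.0093,-0.009],1],[[0,0,0.066],[0.032,0.0093,-0.009],1],[[0,0,0.066],[0.032,0.0093,-0.009],1],[[0,0,0.066],[0.032,0.0093,-0.009],1],[[0,0,0.066],[0.032,0.0093,-0.009],1]]' 40
```

```text
clock: 1.13
tool_pos: [0.4917, -0.4301, 0.154]
eef_rot: [3.135, 0.005, 0.982]
force: [-0.5, -0.4, 0.8]
width: 0.0856
```

```bash
python3 -m handwheel '[[[0,0,-0.011],[-0.005,-0.001,-0.03],1],[[0,0,0],[0,0,-0.03],1],[[0,0,0],[0,0,-0.03],1],[[0,0,0],[0,0,0],1]]'
python3 - <<'E'
from h import *
c=read_camera("side");cv2.imwrite("pics/s1.png",cv2.resize(c["pixels"][90:250,300:520],(800,582),interpolation=2)[:,:,::-1])
E
```

```text
clock: 1.47
tool_pos: [0.4955, -0.4256, 0.0594]
eef_rot: [3.132, 0.002, 0.985]
force: [-0.5, 1.7, -1.2]
width: 0.085
```

View pics/s1.png

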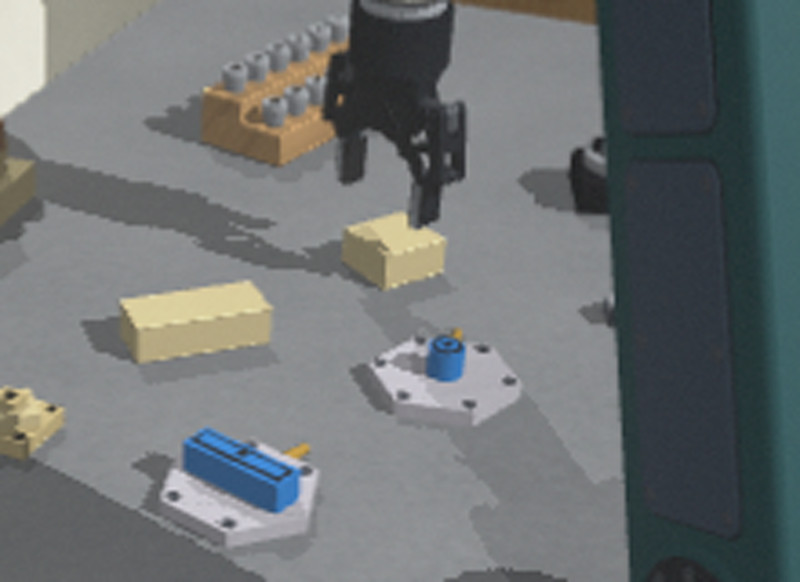

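The side view shows the open fingers above the square blank (395,250 in crop), clear of neighbours. The TCP has drifted to (0.4955, -0.4256), so I correct that before descending.

```bash
python3 -m handwheel '[[[0,0,-0.015],[-0.0095,-0.0054,0],1],[[0,0,0],[0,0,0],1],[[0,0,0],[0,0,0],1]]'
```

```text
clock: 1.77
tool_pos: [0.4877, -0.435, 0.0681]
eef_rot: [3.12, 0.005, 0.968]
force: [-0.2, 0.5, 0.9]
width: 0.0853
```

```bash
for i in 1 2 3; do python3 -m handwheel '[[[0,0,0],[0,0,0],1]]' | sed -n 2,3p; done
python3 - <<'E'
from h import *
s=sensors.state();print(s["tool_pos"],s["dq"])
E
```

```text
tool_pos: [0.4879, -0.4364, 0.0705]
eef_rot: [3.117, 0.006, 0.967]
tool_pos: [0.4883, -0.4375, 0.0728]
eef_rot: [3.113, 0.006, 0.966]
tool_pos: [0.4886, -0.4384, 0.0746]
eef_rot: [3.11, 0.007, 0.965]
[ 0.48860547 -0.43836344  0.07457345] [-0.00472423 -0.01840461 -0.01984215  0.00094309  0.00317707  0.00184099]
```

```bash
python3 -m handwheel '[[[0.018,0.026,0.005],[-0.0026,0.0074,-0.02],1],[[0,0,0],[0,0,-0.015],1]]'; python3 -m handwheel '[[[0,0,0],[0,0,0],1]]'
```

```text
clock: 2.18
tool_pos: [0.4883, -0.4336, 0.0452]
eef_rot: [3.131, 0.01, 0.97]
force: [-0.3, 0.4, -0.4]
width: 0.0853
clock: 2.27
tool_pos: [0.4872, -0.4321, 0.0418]
eef_rot: [3.137, 0.009, 0.971]
force: [0.3, -0.1, -1.1]
width: 0.0853
```

```bash
python3 -m handwheel '[[[0,0,0],[-0.001,0.001,-0.012],1],[[0,0,0],[0,0,-0.006],1]]'; python3 -m handwheel '[[[0,0,0],[0,0,0],1]]'
```

```text
clock: 2.43
tool_pos: [0.4866, -0.4307, 0.023]
eef_rot: [3.137, 0.009, 0.971]
force: [-0.7, 0.4, -0.7]
width: 0.0856
clock: 2.52
tool_pos: [0.4859, -0.4298, 0.0209]
eef_rot: [3.14, 0.008, 0.971]
force: [-0.5, -0.2, -0.9]
width: 0.0851
```

```bash
python3 -m handwheel '[[[0,0,0],[0,0,-0.001],-1],[[0,0,0],[0,0,0],-1],[[0,0,0],[0,0,0],-1],[[0,0,0],[0,0,0],-1]]' 40;python3 -m handwheel '[[[0,0,0],[0,0,0],-1],[[0,0,0],[0,0,0],-1],[[0,0,0],[0,0,0],-1]]'
```

```text
clock: 2.85
tool_pos: [0.4864, -0.43, 0.0203]
eef_rot: [3.139, 0.008, 0.972]
force: [-0.3, 0.6, -1.4]
width: 0.0574
clock: 3.1
tool_pos: [0.4865, -0.4302, 0.0209]
eef_rot: [3.139, 0.008, 0.972]
force: [-0.2, 0.2, -0.6]
width: 0.0573
```

```bash
python3 -m handwheel '[[[0,0,0],[0,0,0.03],-1],[[0,0,0],[0,0,0.035],-1],[[0,0,0],[0,0,0.03],-1],[[0,0,0.012],[-0.004,0.02,0.02],-1],[[0,0,0.012],[-0.004,0.036,0],-1],[[0,0,0.012],[-0.005,0.036,0],-1],[[0,0,0.012],[-0.005,0.036,0],-1],[[0,0,0.012],[-0.005,0.036,0],-1],[[0,0,0.012],[-0.005,0.036,0],-1],[[0,0,0.012],[-0.005,0.036,0],-1],[[0,0,0.012],[-0.005,0.036,0],-1],[[0,0,0.012],[-0.005,0.036,0],-1]]'
```

```text
clock: 4.1
tool_pos: [0.4377, -0.1165, 0.1398]
eef_rot: [3.135, 0.009, 1.071]
force: [1.0, 0.4, -0.0]
width: 0.0572
```

```bash
python3 -m handwheel '[[[0,0,0.012],[-0.004,0.036,0],-1],[[0,0,0.012],[-0.004,0.036,0],-1],[[0,0,0.012],[-0.004,0.036,0],-1],[[0,0,0.012],[-0.004,0.036,0],-1],[[0,0,0.012],[-0.004,0.036,0],-1],[[0,0,0.012],[-0.004,0.036,0],-1],[[0,0,0.012],[-0.004,0.036,0],-1],[[0,0,0.012],[-0.004,0.036,0],-1],[[0,0,0.012],[-0.004,0.036,0],-1],[[0,0,0.012],[-0.004,0.036,0],-1],[[0,0,0.012],[-0.004,0.015,0],-1],[[0,0,0],[0,0.005,0],-1]]';python3 -m handwheel '[[[0,0,0],[0,0,0],-1]]'
```

```text
clock: 5.1
tool_pos: [0.3844, 0.2867, 0.1431]
eef_rot: [3.127, 0.0, 1.214]
force: [-0.2, -0.2, -1.0]
width: 0.0573
clock: 5.18
tool_pos: [0.384, 0.2878, 0.1431]
eef_rot: [3.127, 0.0, 1.217]
force: [1.0, -0.4, -1.3]
width: 0.0569
```

```bash
python3 -m handwheel '[[[0.005,0.013,0],[0.007,0.003,-0.02],-1],[[0,0,0],[0,0,-0.025],-1],[[0,0,0],[0,0,-0.015],-1],[[0,0,0],[0,0,0],-1]]';python3 -m handwheel '[[[0,0,0],[0,0,0],-1]]'
```

```text
clock: 5.52
tool_pos: [0.3937, 0.2877, 0.0837]
eef_rot: [3.136, -0.002, 1.214]
force: [-1.2, -1.1, -1.3]
width: 0.0568
clock: 5.6
tool_pos: [0.3938, 0.2862, 0.0834]
eef_rot: [3.137, -0.001, 1.212]
force: [-0.1, 0.2, -0.1]
width: 0.0574
```

Checking here before lowering.

```bash
python3 -m handwheel '[[[0,0,0.002],[-0.001,0.006,-0.01],-1],[[0,0,0],[0,0,0],-1]]'
python3 - <<'E'
from h import *
c=read_camera("side");cv2.imwrite("pics/s2.png",cv2.resize(c["pixels"][230:400,220:440],(800,618),interpolation=2)[:580,:,::-1])
E
```

```text
clock: 5.77
tool_pos: [0.394, 0.2911, 0.0742]
eef_rot: [3.135, -0.002, 1.21]
force: [-0.7, -0.3, -2.0]
width: 0.0573
```

View pics/s2.png

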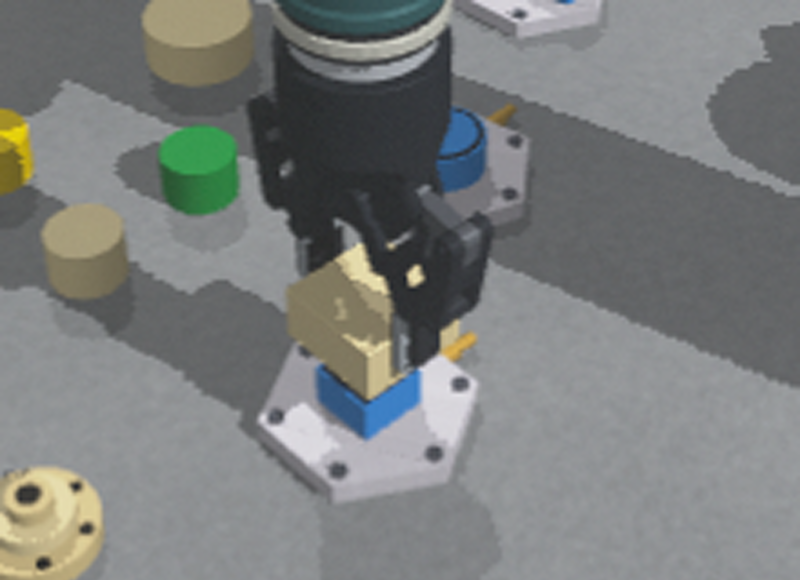

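The square (370,320 in the crop) hangs centred and parallel over the square pad.

```bash
python3 -m handwheel '[[[0,0,0.003],[-0.001,0.001,-0.011],-1],[[0,0,0],[0,0,-0.004],-1],[[0,0,0],[0,0,0],-1]]'; python3 -m handwheel '[[[0,0,0],[0,0,-0.001],-1]]'
```

```text
clock: 6.07
tool_pos: [0.3954, 0.2931, 0.0616]
eef_rot: [3.13, -0.007, 1.214]
force: [0.1, -0.1, -0.5]
width: 0.0574
clock: 6.15
tool_pos: [0.3954, 0.2932, 0.0606]
eef_rot: [3.129, -0.007, 1.214]
force: [0.9, 0.1, -1.2]
width: 0.0571
```

```bash
python3 -m handwheel '[[[0.004,0.012,0],[-0.002,-0.001,-0.0045],-1],[[0,0,0],[0,0,-0.001],-1]]'; python3 -m handwheel '[[[0,0,0],[0,0,0],-1]]'
```

```text
clock: 6.32
tool_pos: [0.3932, 0.2924, 0.055]
eef_rot: [-3.14, -0.007, 1.215]
force: [0.7, 0.3, -0.9]
width: 0.0571
clock: 6.4
tool_pos: [0.3932, 0.2923, 0.0548]
eef_rot: [-3.14, -0.007, 1.215]
force: [-0.3, -1.7, -0.7]
width: 0.0572
```

```bash
python3 -m handwheel '[[[0,0,0],[0,0,-0.002],-1],[[0,0,0],[0,0,0],-1]]'; python3 -m handwheel '[[[0,0,0],[0,0,0],0.3],[[0,0,0],[0,0,0],0.8],[[0,0,0],[0,0,0],1],[[0,0,0],[0,0,0],1]]'
```

```text
clock: 6.57
tool_pos: [0.3937, 0.2927, 0.0539]
eef_rot: [-3.141, -0.008, 1.215]
force: [1.0, -0.9, -1.9]
width: 0.0568
clock: 6.9
tool_pos: [0.3943, 0.293, 0.0544]
eef_rot: [3.141, -0.009, 1.215]
force: [0.3, -0.9, 0.5]
width: 0.0854
```

```bash
python3 -m handwheel '[[[0,0,0],[0,0,0.03],1],[[0,0,0],[0,0,0.035],1],[[0,0,0],[0.015,-0.002,0.01],1],[[0,0,0],[0.035,-0.004,0],1],[[0,0,0],[0.035,-0.004,0],1],[[0,0,0],[0.035,-0.004,0],1],[[0,0,0],[0.035,-0.004,0],1],[[0,0,0],[0.015,-0.003,0],1],[[0,0,0],[0.005,-0.002,0],1],[[0,0,0],[0,0,0],1]]'
python3 - <<'E'
from h import *
for n in ("side","top"):
  c=read_camera(n);hsv=cv2.cvtColor(c["pixels"],cv2.COLOR_RGB2HSV)
  cv2.imwrite(f"pics/{n}3.png",c["pixels"][:,:,::-1])
c=read_camera("side");cv2.imwrite("pics/s3.png",cv2.resize(c["pixels"][190:400,160:440],(800,600),interpolation=2)[:,:,::-1])
E
```

```text
clock: 7.73
tool_pos: [0.5747, 0.2679, 0.1325]
eef_rot: [3.141, -0.009, 1.218]
force: [0.2, 0.1, -0.2]
width: 0.0857
```

View pics/s3.png

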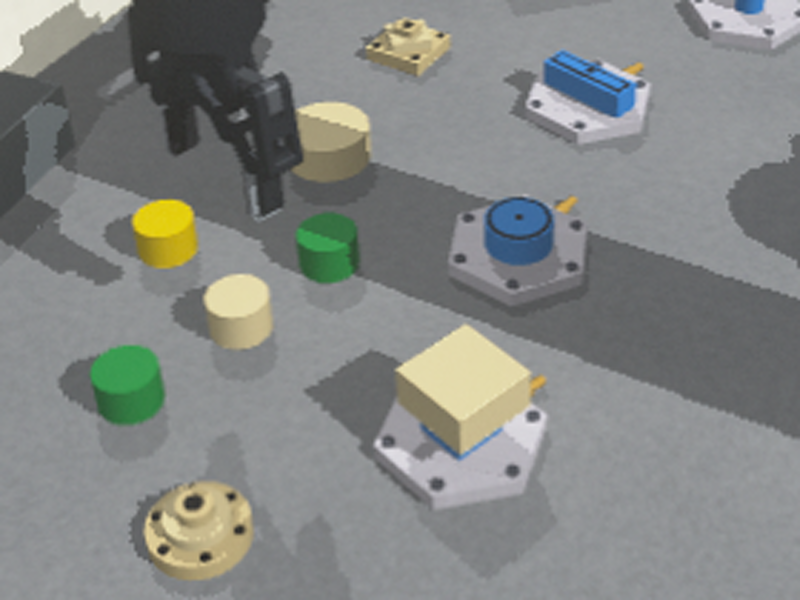

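The square (463,390 in the crop) lies flat on its pad. The small cream disc is at (238,310), with yellow at (165,235) and greens at (328,247) and (127,384). I'll pick the cream disc with the jaws half open to clear the yellow one.

```bash
python3 -m handwheel '[[[0,0,0],[0,0.0015,-0.025],0.5],[[0,0,0],[0,0,-0.03],0.5],[[0,0,0],[0,0,-0.02],0.5],[[0,0,0],[0,0,0],0.5]]'; python3 -m handwheel '[[[0,0,0],[0,0,0],0.5]]'
```

```text
clock: 8.22
tool_pos: [0.5683, 0.2734, 0.0601]
eef_rot: [3.138, -0.014, 1.225]
force: [-0.8, -0.6, -0.5]
width: 0.0641
clock: 8.3
tool_pos: [0.5667, 0.2738, 0.06]
eef_rot: [3.14, -0.013, 1.226]
force: [0.8, -0.2, 0.1]
width: 0.0641
```

```bash
python3 -m handwheel '[[[0,0.013,-0.008],[0.009,-0.005,-0.01],0.5],[[0,0,0],[0,0,-0.01],0.5],[[0,0,0],[0,0,0],0.5]]'; python3 -m handwheel '[[[0,0,0],[0,0,0],0.5]]'
```

```text
clock: 8.55
tool_pos: [0.5747, 0.271, 0.0437]
eef_rot: [-3.134, -0.012, 1.221]
force: [-0.6, -0.3, -0.2]
width: 0.064
clock: 8.63
tool_pos: [0.5748, 0.2714, 0.0449]
eef_rot: [-3.135, -0.013, 1.222]
force: [-0.3, 0.2, 0.2]
width: 0.0637
```

```bash
python3 -m handwheel '[[[0,0.01,0],[0,-0.002,-0.015],0.5],[[0,0,0],[0,0,-0.006],0.5],[[0,0,0],[0,0,0],0.5]]'; python3 -m handwheel '[[[0,0,0],[0,0,0],0.5]]'
```

```text
clock: 8.88
tool_pos: [0.5754, 0.2706, 0.0255]
eef_rot: [-3.128, -0.013, 1.223]
force: [-0.0, -1.0, 0.2]
width: 0.064
clock: 8.97
tool_pos: [0.575, 0.2705, 0.0249]
eef_rot: [-3.128, -0.012, 1.223]
force: [-0.1, -1.1, -0.0]
width: 0.0641
```

```bash
python3 -m handwheel '[[[-0.016,-0.009,0],[0,-0.001,-0.005],0.5],[[0,0,0],[0,0,0],0.5],[[0,0,0],[0,0,0],-1],[[0,0,0],[0,0,0],-1],[[0,0,0],[0,0,0],-1],[[0,0,0],[0,0,0],-1]]' 40;python3 -m handwheel '[[[0,0,0],[0,0,0],-1],[[0,0,0],[0,0,0],-1],[[0,0,0],[0,0,0],-1]]'
```

```text
clock: 9.47
tool_pos: [0.5755, 0.2698, 0.0205]
eef_rot: [3.139, 0.0, 1.223]
force: [-0.6, -0.0, -0.1]
width: 0.0427
clock: 9.72
tool_pos: [0.5755, 0.2698, 0.0205]
eef_rot: [3.139, -0.0, 1.223]
force: [-0.6, -0.7, -0.6]
width: 0.0426
```

```bash
python3 -m handwheel '[[[0,0,0],[0,0,0.03],-1],[[0,0,0],[0,0,0.035],-1],[[0,0,0],[0,0,0.03],-1],[[0,0,0],[-0.006,-0.02,0.02],-1],[[0,0,0],[-0.012,-0.036,0],-1],[[0,0,0],[-0.012,-0.036,0],-1],[[0,0,0],[-0.012,-0.036,0],-1],[[0,0,0],[-0.012,-0.036,0],-1],[[0,0,0],[-0.012,-0.036,0],-1],[[0,0,0],[-0.012,-0.036,0],-1],[[0,0,0],[-0.012,-0.036,0],-1],[[0,0,0],[-0.012,-0.036,0],-1]]'
```

```text
clock: 10.72
tool_pos: [0.4673, -0.0434, 0.1399]
eef_rot: [3.135, -0.001, 1.237]
force: [1.2, -0.5, 0.0]
width: 0.0426
```

Remaining: dx -0.074, dy -0.228.

```bash
python3 -m handwheel '[[[0,0,0],[-0.012,-0.036,0],-1],[[0,0,0],[-0.012,-0.036,0],-1],[[0,0,0],[-0.012,-0.036,0],-1],[[0,0,0],[-0.012,-0.036,0],-1],[[0,0,0],[-0.012,-0.036,0],-1],[[0,0,0],[-0.005,-0.015,0],-1],[[0,0,0],[-0.003,-0.003,0],-1],[[0,0,0],[0,0,0],-1]]';python3 -m handwheel '[[[0,0,0],[0,0,0],-1]]'
```

```text
clock: 11.38
tool_pos: [0.3906, -0.2567, 0.1418]
eef_rot: [3.129, 0.003, 1.227]
force: [-0.1, 0.1, -1.2]
width: 0.0425
clock: 11.47
tool_pos: [0.3906, -0.2562, 0.1417]
eef_rot: [3.129, 0.002, 1.226]
force: [0.4, -0.2, 0.0]
width: 0.0428
```

```bash
python3 -m handwheel '[[[0.004,0.012,0],[0.0015,-0.014,-0.02],-1],[[0,0,0],[0,0,-0.025],-1],[[0,0,0],[0,0,-0.015],-1],[[0,0,0],[0,0,0],-1]]';python3 -m handwheel '[[[0,0,0],[0,0,0],-1]]';python3 - <<'E'
from h import *
c=read_camera("side");cv2.imwrite("pics/s4.png",cv2.resize(c["pixels"][110:260,330:530],(800,600),interpolation=2)[:,:,::-1])
E
```

```text
clock: 11.8
tool_pos: [0.3959, -0.266, 0.0824]
eef_rot: [3.136, 0.002, 1.234]
force: [-0.1, -0.3, -1.7]
width: 0.0424
clock: 11.88
tool_pos: [0.3962, -0.2644, 0.082]
eef_rot: [3.137, 0.001, 1.236]
force: [0.2, -0.1, 0.7]
width: 0.0424
```

View pics/s4.png

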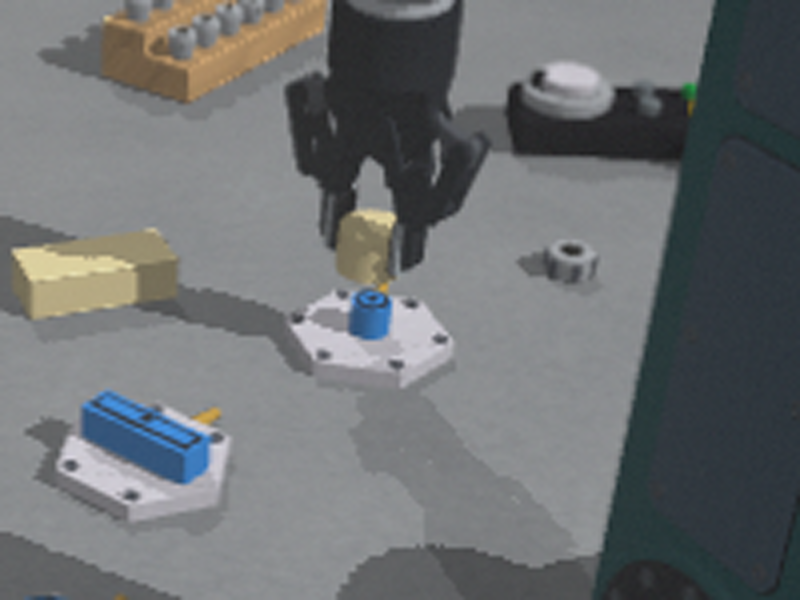

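```bash
python3 -m handwheel '[[[0,0.003,0],[-0.003,-0.007,-0.009],-1],[[0,0,0],[0,0,-0.005],-1],[[0,0,0],[0,0,0],-1]]';python3 -m handwheel '[[[0,0,0],[0,0,0],-1]]'
```

```text
clock: 12.18
tool_pos: [0.3952, -0.2714, 0.07]
eef_rot: [3.135, 0.003, 1.24]
force: [-0.3, -0.2, -0.3]
width: 0.0429
clock: 12.27
tool_pos: [0.3953, -0.2716, 0.0702]
eef_rot: [3.135, 0.004, 1.24]
force: [-0.8, 0.9, -0.5]
width: 0.0431
```

Run:
```python
from h import *
c=read_camera("side");cv2.imwrite("pics/s5.png",cv2.resize(c["pixels"][140:220,370:477],(800,600),interpolation=2)[:,:,::-1])
```

```text
(no output)
```

View pics/s5.png

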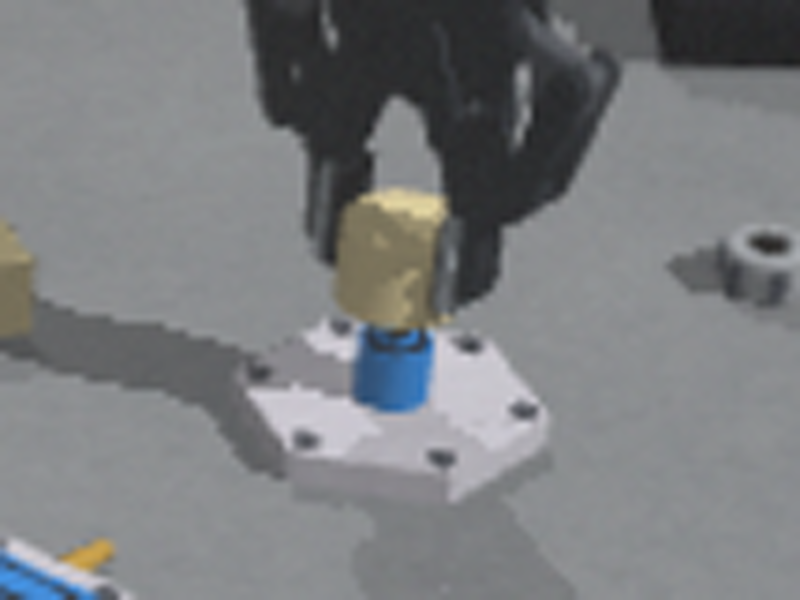

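The small disc (395,260 in the crop) hangs centred above the small pad (393,370).

```bash
python3 -m handwheel '[[[0.002,0.006,0],[-0.0015,0.0005,-0.012],-1],[[0,0,0],[0,0,-0.003],-1],[[0,0,0],[0,0,0],-1]]';python3 -m handwheel '[[[0,0,0],[0,0,0],-1]]'
```

```text
clock: 12.57
tool_pos: [0.3943, -0.2718, 0.0552]
eef_rot: [3.139, 0.005, 1.239]
force: [0.3, 0.3, 0.0]
width: 0.043
clock: 12.65
tool_pos: [0.394, -0.2715, 0.0546]
eef_rot: [3.14, 0.004, 1.239]
force: [0.2, -0.4, 0.8]
width: 0.0424
```

```bash
python3 -m handwheel '[[[0,0,0],[0,0,-0.0015],-1],[[0,0,0],[0,0,0],-1]]'; python3 -m handwheel '[[[0,0,0],[0,0,0],0.2],[[0,0,0],[0,0,0],0.5],[[0,0,0],[0,0,0],0.8],[[0,0,0],[0,0,0],0.8]]'
```

```text
clock: 12.82
tool_pos: [0.3943, -0.2719, 0.0539]
eef_rot: [3.139, 0.005, 1.239]
force: [0.7, -1.1, -1.2]
width: 0.0426
clock: 13.15
tool_pos: [0.3947, -0.2722, 0.0543]
eef_rot: [3.138, 0.005, 1.239]
force: [0.4, 0.6, 0.2]
width: 0.077
```

```bash
python3 -m handwheel '[[[0,0,0],[0,0,0.03],1],[[0,0,0],[0,0,0.035],1],[[0,0,-0.05],[0.015,0.001,0.01],1],[[0,0,-0.09],[0.035,0.003,0],1],[[0,0,-0.09],[0.035,0.003,0],1],[[0,0,-0.09],[0.035,0.003,0],1],[[0,0,-0.09],[0.035,0.003,0],1],[[0,0,-0.06],[0.017,0.001,0],1],[[0,0,-0.02],[0.005,0,0],1],[[0,0,0],[0,0,0],1]]'
python3 - <<'E'
from h import *
c=read_camera("side");cv2.imwrite("pics/s6.png",cv2.resize(c["pixels"][100:260,280:493],(800,600),interpolation=2)[:,:,::-1])
E
```

```text
clock: 13.98
tool_pos: [0.5783, -0.2557, 0.132]
eef_rot: [3.139, 0.0, 0.721]
force: [0.4, 0.5, -0.6]
width: 0.0854
```

View pics/s6.png

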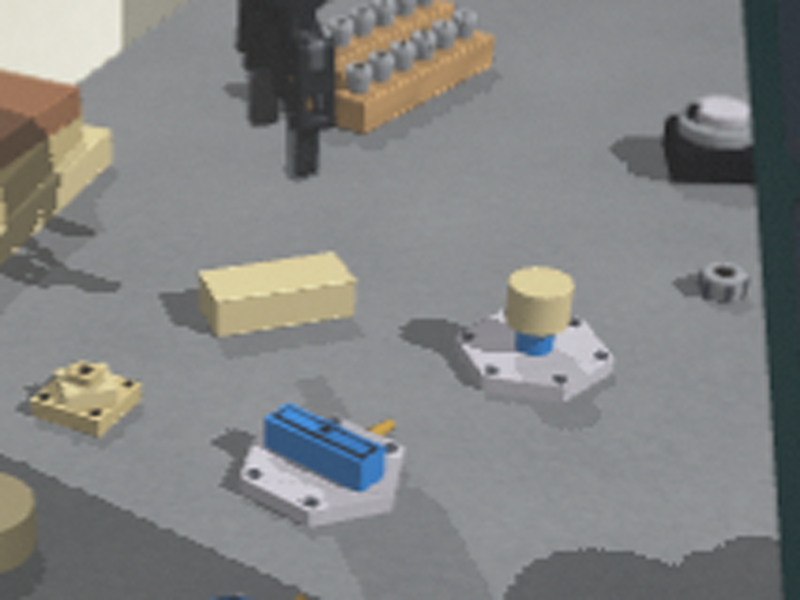

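The small disc (540,300 in the crop) sits centred on its pad. The bar is at (278,292), with the gripper above it.

```bash
python3 -m handwheel '[[[0,0,0.02],[0.004,-0.004,-0.025],0.7],[[0,0,0],[0.001,0,-0.03],0.7],[[0,0,0],[0.001,0,-0.02],0.7],[[0,0,0],[0,0,0],0.7]]'; python3 -m handwheel '[[[0,0,0],[0,0,0],0.7]]'
```

```text
clock: 14.37
tool_pos: [0.5824, -0.2609, 0.0576]
eef_rot: [3.134, -0.0, 0.744]
force: [-0.2, 0.1, -0.6]
width: 0.0724
clock: 14.45
tool_pos: [0.5813, -0.2609, 0.0571]
eef_rot: [3.136, 0.001, 0.744]
force: [0.2, -1.5, 0.5]
width: 0.073
```

```bash
python3 -m handwheel '[[[0.004,0.004,0],[-0.001,0.002,-0.018],0.7],[[0,0,0],[0,0,-0.012],0.7],[[0,0,0],[0,0,0],0.7]]'; python3 -m handwheel '[[[0,0,0],[0,0,0],0.7]]'
```

```text
clock: 14.7
tool_pos: [0.5803, -0.2604, 0.0305]
eef_rot: [3.137, -0.0, 0.744]
force: [0.1, 0.1, -0.4]
width: 0.0726
clock: 14.78
tool_pos: [0.5803, -0.2608, 0.0315]
eef_rot: [3.136, -0.001, 0.743]
force: [0.2, 0.3, 1.1]
width: 0.0725
```

```bash
python3 -m handwheel '[[[0.004,0.004,0],[-0.0005,0.002,-0.010],0.7],[[0,0,0],[0,0,-0.001],0.7],[[0,0,0],[0,0,0],-1],[[0,0,0],[0,0,0],-1],[[0,0,0],[0,0,0],-1],[[0,0,0],[0,0,0],-1],[[0,0,0],[0,0,0],-1]]' 50;python3 -m handwheel '[[[0,0,0],[0,0,0],-1],[[0,0,0],[0,0,0],-1]]'
```

```text
clock: 15.37
tool_pos: [0.5827, -0.2604, 0.0256]
eef_rot: [3.133, -0.003, 0.744]
force: [-0.0, 0.1, -1.6]
width: 0.0452
clock: 15.53
tool_pos: [0.5825, -0.2602, 0.0253]
eef_rot: [3.134, -0.003, 0.744]
force: [-0.3, -0.0, -1.5]
width: 0.0452
```

```bash
python3 -m handwheel '[[[0,0,0],[0,0,0.03],-1],[[0,0,0],[0,0,0.035],-1],[[0,0,-0.05],[0,0,0.025],-1],[[0,0,-0.1],[-0.014,0.022,0],-1],[[0,0,-0.1],[-0.014,0.022,0],-1],[[0,0,-0.1],[-0.014,0.022,0],-1],[[0,0,-0.1],[-0.014,0.022,0],-1],[[0,0,-0.1],[-0.014,0.022,0],-1],[[0,0,-0.1],[-0.014,0.022,0],-1],[[0,0,-0.1],[-0.014,0.022,0],-1],[[0,0,-0.1],[-0.010,0.015,0],-1],[[0,0,-0.05],[0,0,0],-1]]';python3 -m handwheel '[[[0,0,0],[0,0,0],-1]]'
```

```text
clock: 16.53
tool_pos: [0.4659, -0.0845, 0.115]
eef_rot: [3.14, -0.002, -0.205]
force: [-0.0, 0.1, -0.8]
width: 0.0452
clock: 16.62
tool_pos: [0.4652, -0.0836, 0.115]
eef_rot: [3.14, -0.002, -0.204]
force: [-0.7, -0.0, -0.3]
width: 0.045
```

```bash
python3 -m handwheel '[[[0,0,-0.07],[0.004,0.004,-0.015],-1],[[0,0,0],[0,0,-0.015],-1],[[0,0,0],[0,0,0],-1]]';python3 -m handwheel '[[[0,0,0],[0,0,0],-1]]'
python3 - <<'E'
from h import *
c=read_camera("side");cv2.imwrite("pics/s7.png",cv2.resize(c["pixels"][150:270,290:450],(800,600),interpolation=2)[:,:,::-1])
E
```

```text
clock: 16.87
tool_pos: [0.47, -0.0795, 0.0856]
eef_rot: [3.14, -0.006, -0.273]
force: [0.1, -0.2, -1.1]
width: 0.0445
clock: 16.95
tool_pos: [0.47, -0.0797, 0.0855]
eef_rot: [3.14, -0.006, -0.272]
force: [0.1, -0.1, -0.3]
width: 0.0448
```

View pics/s7.png

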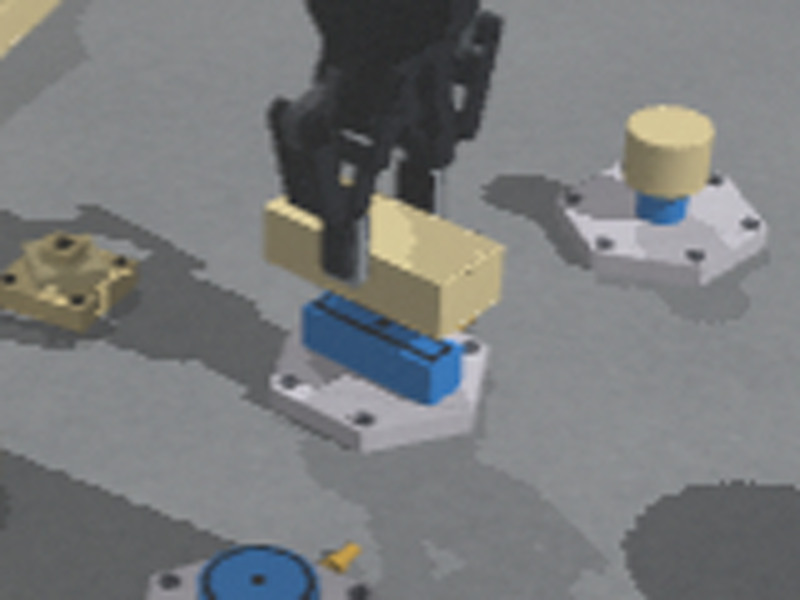

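The bar (385,265 in the crop) is level and parallel over the long pad (380,345), so I lower it.

```bash
python3 -m handwheel '[[[0,0,-0.003],[-0.0005,0,-0.016],-1],[[0,0,0],[0,0,-0.006],-1],[[0,0,0],[0,0,0],-1]]';python3 -m handwheel '[[[0,0,0],[0,0,0],-1]]'
```

```text
clock: 17.25
tool_pos: [0.4713, -0.0811, 0.0655]
eef_rot: [3.14, -0.01, -0.274]
force: [0.2, -0.1, -0.7]
width: 0.045
clock: 17.33
tool_pos: [0.4714, -0.0814, 0.0659]
eef_rot: [3.14, -0.01, -0.274]
force: [0.5, -0.7, -0.9]
width: 0.045
```

```bash
python3 -m handwheel '[[[0.003,0.009,0],[-0.002,0.0015,-0.006],-1],[[0,0,0],[0,0,0],-1]]';python3 -m handwheel '[[[0,0,0],[0,0,-0.0005],-1]]'
```

```text
clock: 17.5
tool_pos: [0.4702, -0.0803, 0.061]
eef_rot: [3.14, -0.002, -0.275]
force: [-0.4, -0.0, -1.1]
width: 0.0448
clock: 17.58
tool_pos: [0.4707, -0.0804, 0.0611]
eef_rot: [3.14, -0.003, -0.275]
force: [-0.1, -0.5, -0.4]
width: 0.0451
```

```bash
python3 -m handwheel '[[[0.001,0.003,0],[-0.001,0.0005,-0.0025],-1],[[0,0,0],[0,0,-0.0005],-1]]';python3 -m handwheel '[[[0,0,0],[0,0,-0.0005],-1]]'
```

```text
clock: 17.75
tool_pos: [0.4701, -0.08, 0.0585]
eef_rot: [3.14, -0.001, -0.274]
force: [0.3, -0.1, -0.7]
width: 0.045
clock: 17.83
tool_pos: [0.4702, -0.08, 0.0584]
eef_rot: [3.14, -0.001, -0.274]
force: [-1.4, 0.5, 4.4]
width: 0.0449
```

Contact is felt (4.4 N), so I release.

```bash
python3 -m handwheel '[[[0,0,0],[0,0,0],0.2],[[0,0,0],[0,0,0],0.6],[[0,0,0],[0,0,0],1],[[0,0,0],[0,0,0],1]]';python3 -m handwheel '[[[0,0,0],[0,0,0.03],1],[[0,0,0],[0,0,0.035],1],[[0,0,0],[0.01,0.01,0.01],1],[[0,0,0],[0.035,0.035,0],1],[[0,0,0],[0.035,0.035,0],1],[[0,0,0],[0.035,0.035,0],1],[[0,0,0],[0.025,0.025,0],1],[[0,0,0],[0.006,0.006,0],1],[[0,0,0],[0,0,0],1]]'
python3 - <<'E'
from h import *
c=read_camera("side");cv2.imwrite("pics/s8.png",cv2.resize(c["pixels"][110:290,220:460],(800,600),interpolation=2)[:,:,::-1])
E
```

```text
clock: 18.17
tool_pos: [0.4709, -0.0801, 0.0593]
eef_rot: [3.14, -0.003, -0.274]
force: [-1.2, -0.6, 0.6]
width: 0.0841
clock: 18.92
tool_pos: [0.6043, 0.0559, 0.1374]
eef_rot: [3.141, -0.006, -0.28]
force: [-0.2, 0.1, -0.0]
width: 0.0855
```

View pics/s8.png

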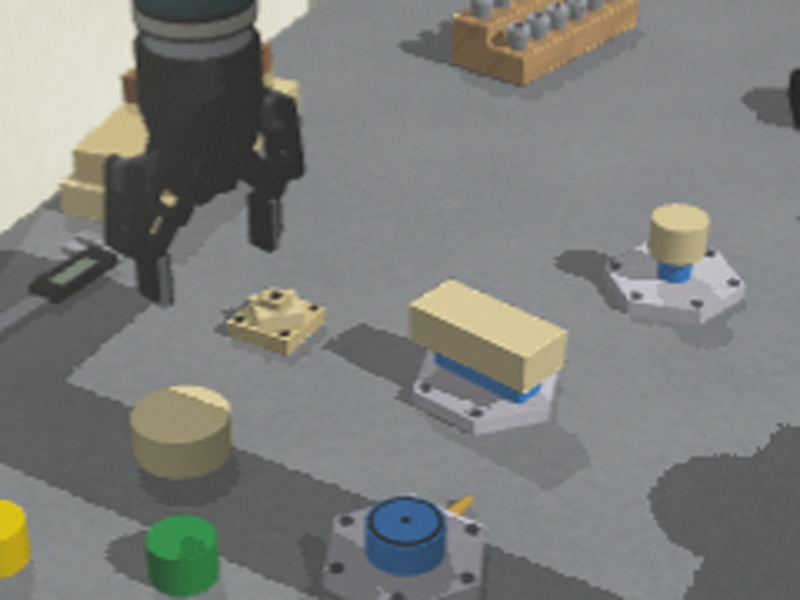

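The bar (487,330 in the crop) sits in line on its pad. Last is the large disc.

```bash
python3 -m handwheel '[[[0,0,0],[0.018,0.017,-0.025],1],[[0,0,0],[0,0,-0.025],1],[[0,0,0],[0,0,-0.015],1],[[0,0,0],[0,0,0],1]]'; python3 -m handwheel '[[[0,0,0],[0,0,0],1]]'
```

```text
clock: 19.3
tool_pos: [0.6202, 0.0682, 0.0723]
eef_rot: [3.139, -0.008, -0.284]
force: [-0.3, 0.4, -0.0]
width: 0.0854
clock: 19.38
tool_pos: [0.6189, 0.0668, 0.0719]
eef_rot: [3.137, -0.006, -0.285]
force: [0.0, -0.5, -0.3]
width: 0.0856
```

```bash
python3 -m handwheel '[[[0.003,0.006,0],[0.006,0.009,-0.012],1],[[0,0,0],[0,0,-0.008],1],[[0,0,0],[0,0,0],1]]'; python3 -m handwheel '[[[0,0,0],[0,0,0],1]]'
```

```text
clock: 19.63
tool_pos: [0.6244, 0.0722, 0.0549]
eef_rot: [3.138, -0.002, -0.289]
force: [-0.8, -0.4, -0.3]
width: 0.0855
clock: 19.72
tool_pos: [0.6244, 0.0715, 0.0558]
eef_rot: [3.138, -0.003, -0.29]
force: [1.0, 0.5, 0.3]
width: 0.0857
```

```bash
python3 -m handwheel '[[[0.003,0.002,0],[0,0.004,-0.006],1],[[0,0,0],[0,0.0005,0],1]]'; python3 -m handwheel '[[[0,0,0],[0,0,0],1]]';python3 - <<'E'
from h import *
c=read_camera("side");cv2.imwrite("pics/s9.png",cv2.resize(c["pixels"][180:270,220:340],(800,600),interpolation=2)[:,:,::-1])
E
```

```text
clock: 19.88
tool_pos: [0.6248, 0.075, 0.0517]
eef_rot: [3.141, -0.003, -0.291]
force: [-0.5, -0.5, 0.1]
width: 0.0853
clock: 19.97
tool_pos: [0.6251, 0.075, 0.0525]
eef_rot: [3.141, -0.004, -0.291]
force: [-0.5, 0.1, 0.1]
width: 0.0857
```

View pics/s9.png

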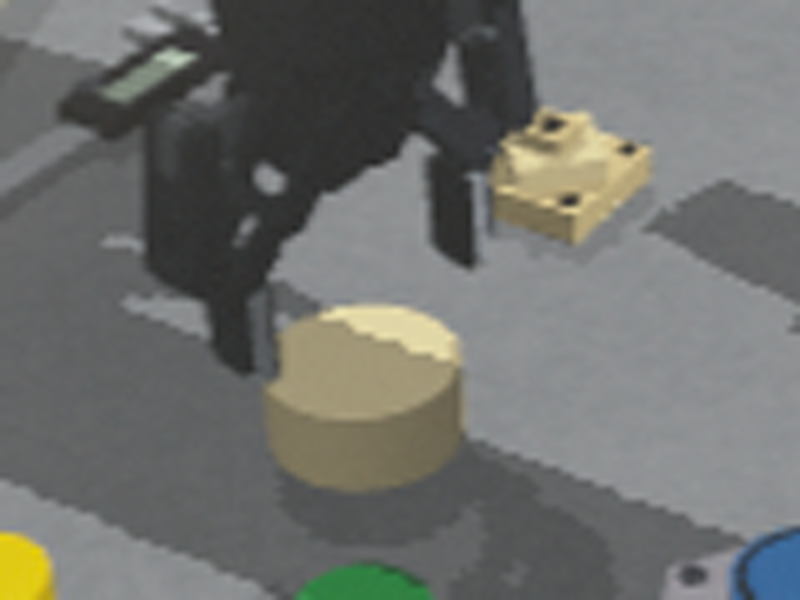

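The large cream disc (365,390 in the crop) is straddled by the fingers (245,330 and 460,220), with the cover clear to the right.

```bash
python3 -m handwheel '[[[0,0.003,0],[0,0.0005,-0.018],1],[[0,0,0],[0,0,-0.008],1],[[0,0,0],[0,0,0],1]]'; python3 -m handwheel '[[[0,0,0],[0,0,0],1]]'
```

```text
clock: 20.27
tool_pos: [0.6263, 0.0756, 0.0281]
eef_rot: [-3.142, -0.005, -0.291]
force: [-0.4, -0.0, -0.4]
width: 0.0851
clock: 20.35
tool_pos: [0.626, 0.0756, 0.0278]
eef_rot: [3.141, -0.004, -0.291]
force: [-0.5, -0.5, -0.3]
width: 0.085
```

```bash
python3 -m handwheel '[[[0,0.003,0],[-0.001,0,-0.009],1],[[0,0,0],[0,0,0],1],[[0,0,0],[0,0,-0.0005],-1],[[0,0,0],[0,0,0],-1],[[0,0,0],[0,0,0],-1],[[0,0,0],[0,0,0],-1]]' 50; python3 -m handwheel '[[[0,0,0],[0,0,0],-1],[[0,0,0],[0,0,0],-1]]'
```

```text
clock: 20.85
tool_pos: [0.6264, 0.0756, 0.0203]
eef_rot: [3.141, -0.005, -0.29]
force: [-0.2, -0.4, -0.3]
width: 0.0665
clock: 21.02
tool_pos: [0.6263, 0.0756, 0.0202]
eef_rot: [3.141, -0.005, -0.291]
force: [-0.2, 0.3, -0.4]
width: 0.0661
```

```bash
python3 -m handwheel '[[[0,0,0],[0,0,0.03],-1],[[0,0,0],[0,0,0.03],-1],[[0,0,0],[0,0,0.025],-1],[[0,0,0],[-0.02,0.004,0.01],-1],[[0,0,0],[-0.034,0.0075,0],-1],[[0,0,0],[-0.034,0.0075,0],-1],[[0,0,0],[-0.034,0.0075,0],-1],[[0,0,0],[-0.034,0.0075,0],-1],[[0,0,0],[-0.02,0.004,0],-1],[[0,0,0],[-0.006,0,0],-1],[[0,0,0],[0,0,0],-1]]'; python3 -m handwheel '[[[0,0,0],[0,0,0],-1]]'
```

```text
clock: 21.93
tool_pos: [0.4349, 0.1137, 0.1157]
eef_rot: [3.141, -0.002, -0.292]
force: [-0.2, 0.4, -1.4]
width: 0.0663
clock: 22.02
tool_pos: [0.4353, 0.1136, 0.1159]
eef_rot: [3.141, -0.003, -0.292]
force: [1.3, -0.1, -1.4]
width: 0.0665
```

```bash
python3 -m handwheel '[[[0,0.003,0],[0.004,0.002,-0.015],-1],[[0,0,0],[0,0,-0.016],-1],[[0,0,0],[0,0,-0.006],-1],[[0,0,0],[0,0,0],-1]]'; python3 -m handwheel '[[[0,0,0],[0,0,0],-1]]';python3 - <<'E'
from h import *
c=read_camera("side");cv2.imwrite("pics/s10.png",cv2.resize(c["pixels"][200:320,260:420],(800,600),interpolation=2)[:,:,::-1])
E
```

```text
clock: 22.35
tool_pos: [0.4459, 0.1148, 0.0798]
eef_rot: [-3.14, -0.008, -0.294]
force: [-0.9, -0.5, -1.1]
width: 0.0664
clock: 22.43
tool_pos: [0.4467, 0.1145, 0.0796]
eef_rot: [-3.141, -0.007, -0.295]
force: [0.0, 0.4, -0.7]
width: 0.0664
```

View pics/s10.png

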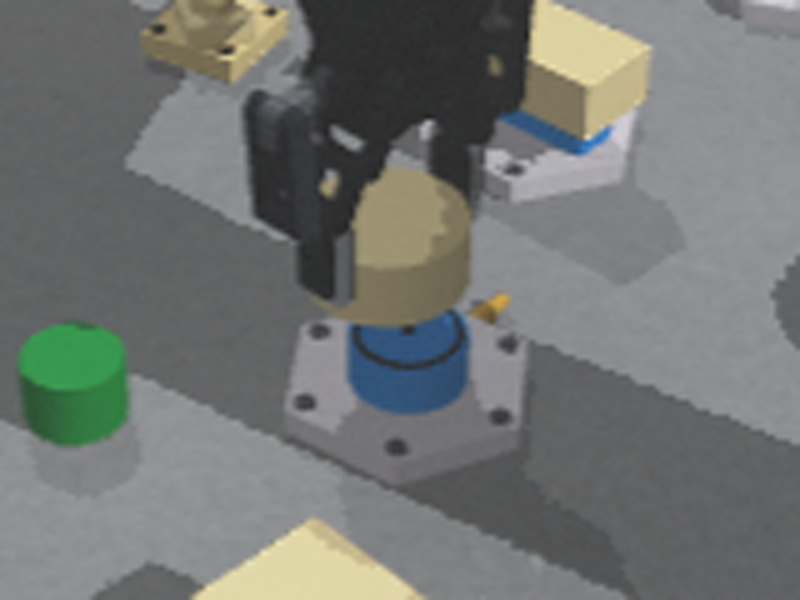

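The disc (388,245 in the crop) is about 7 mm too far in +x relative to the pad (408,340), agreeing with the TCP reading. I correct it.

```bash
python3 -m handwheel '[[[0.002,0.006,0],[-0.007,0.0015,-0.008],-1],[[0,0,0],[0,0,0],-1]]'; python3 -m handwheel '[[[0,0,0],[0,0,-0.003],-1]]'
```

```text
clock: 22.65
tool_pos: [0.4407, 0.1159, 0.0723]
eef_rot: [-3.14, -0.002, -0.296]
force: [-0.9, -0.6, -1.9]
width: 0.0666
clock: 22.73
tool_pos: [0.4415, 0.1161, 0.0702]
eef_rot: [-3.139, -0.004, -0.296]
force: [0.3, -0.1, 0.0]
width: 0.066
```

```bash
python3 -m handwheel '[[[0,0,0],[0,0,0],-1]]';python3 - <<'E'
from h import *
c=read_camera("side");cv2.imwrite("pics/s11.png",cv2.resize(c["pixels"][200:320,260:420],(800,600),interpolation=2)[:,:,::-1])
E
```

```text
clock: 22.82
tool_pos: [0.4409, 0.116, 0.0696]
eef_rot: [-3.139, -0.003, -0.296]
force: [-0.9, 0.2, -1.9]
width: 0.0664
```

View pics/s11.png

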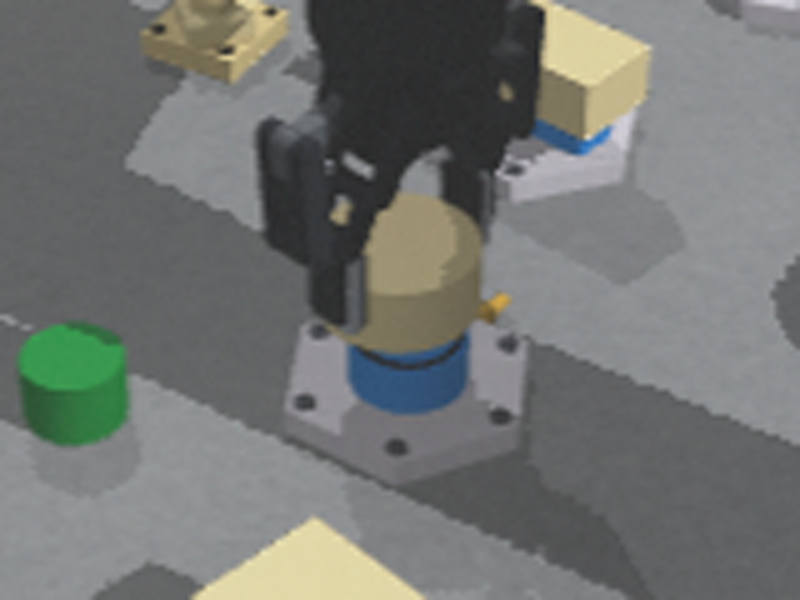

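Centred now (disc at 405,280 and pad at 408,360 in the crop). Lowering to about 0.054.

```bash
python3 -m handwheel '[[[0,0.003,0],[-0.001,0,-0.011],-1],[[0,0,0],[-0.0005,0,-0.002],-1],[[0,0,0],[0,0,0],-1]]'; python3 -m handwheel '[[[0,0,0],[0,0,0],-1]]'
```

```text
clock: 23.12
tool_pos: [0.4404, 0.1162, 0.0568]
eef_rot: [-3.139, -0.003, -0.295]
force: [0.3, -1.3, -1.2]
width: 0.0664
clock: 23.2
tool_pos: [0.4399, 0.1162, 0.0563]
eef_rot: [-3.139, -0.002, -0.295]
force: [0.2, 0.6, -0.8]
width: 0.0664
```

```bash
python3 -m handwheel '[[[0,0,0],[0,0,-0.002],-1],[[0,0,0],[0,0,-0.0005],-1]]'; python3 -m handwheel '[[[0,0,0],[0,0,-0.0005],-1]]'
```

```text
clock: 23.37
tool_pos: [0.44, 0.1162, 0.0536]
eef_rot: [-3.139, -0.002, -0.295]
force: [0.0, -0.3, -1.2]
width: 0.0667
clock: 23.45
tool_pos: [0.4401, 0.1162, 0.0532]
eef_rot: [-3.139, -0.003, -0.295]
force: [-0.7, -0.2, 5.0]
width: 0.0665
```

Contact is felt (5 N). I release, rise and back off away from the fixtures.

```bash
python3 -m handwheel '[[[0,0,0],[0,0,0],0.6],[[0,0,0],[0,0,0],0.8],[[0,0,0],[0,0,0],1],[[0,0,0],[0,0,0],1],[[0,0,0],[0,0,0],1]]';python3 -m handwheel '[[[0,0,0],[0,0,0.02],1],[[0,0,0],[0,0,0.03],1],[[0,0,0],[0,0,0.035],1],[[0,0,0],[0,0,0.035],1],[[0,0,0],[0,0,0.035],1],[[0,0,0],[-0.02,0,0.035],1],[[0,0,0],[-0.035,0,0.01],1],[[0,0,0],[-0.035,0,0],1],[[0,0,0],[-0.03,0,0],1],[[0,0,0],[0,0,0],1]]'
python3 - <<'E'
from h import *
for n in("top","side"):
    c=read_camera(n); cv2.imwrite(f"pics/{n}12.png",c["pixels"][:,:,::-1])
    hsv=cv2.cvtColor(c["pixels"],cv2.COLOR_RGB2HSV)
    hi=depthpts(c,np.stack(np.meshgrid(np.arange(640),np.arange(480)),-1).reshape(-1,2)).reshape(480,640,3)[:,:,2]
    m=cv2.inRange(hsv,(15,40,90),(35,180,255)); m[(hi>.085)]=0
    m1=m.copy(); m1[hi<.055]=0; m2=m.copy(); m2[(hi<.02)|(hi>.05)]=0
    for nm,mm,z in(("blank",m1,.064),("part",m2,.03)):
        for k in cv2.findContours(mm,0,1)[0]:
            if cv2.contourArea(k)<60: continue
            w=(onplane(c,k[:,0],z)[:,:2]*1000).astype(np.float32); r=cv2.minAreaRect(w)
            if r[0][0]<700 and r[0][1]>-600: print(n,nm,k[:,0].mean(0).round(),np.round(r[0],1),np.round(r[1],1),round(r[2],1))
E
```

```text
clock: 23.87
tool_pos: [0.4411, 0.1164, 0.0542]
eef_rot: [-3.138, -0.005, -0.295]
force: [-0.5, -1.1, -0.8]
width: 0.0853
clock: 24.7
tool_pos: [0.3134, 0.1153, 0.2635]
eef_rot: [-3.137, -0.004, -0.297]
force: [0.2, 0.0, -0.1]
width: 0.0856
top blank [432. 284.] [ 391.8 -270.9] [38.7 41.7] 0.8
top blank [216. 281.] [389.5 291.6] [59. 56.] 69.6
top blank [283. 263.] [439.9 118.2] [65.1 65.4] 1.2
top blank [358. 254.] [467.  -77.1] [ 45.7 103.9] 74.3
top part [172. 242.] [493.2 423.4] [38.3 38.6] 2.2
top part [361. 191.] [638.8 -85.2] [36.1 36.3] 41.7
top part [247. 178.] [669.5 223.8] [41.4 43.9] 0.7
side blank [321. 322.] [392.5 294.5] [63.9 65.1] 68.8
side blank [339. 257.] [443.1 120.5] [64.6 77.3] 26.0
side blank [366. 207.] [469.6 -72.5] [ 59.8 112.6] 74.3
side blank [423. 177.] [ 393.1 -266.2] [42.7 57.8] 18.6
side part [229. 369.] [494.6 428.7] [37.6 40.2] 34.9
side part [322. 336.] [391.7 298. ] [80.2 51.1] 26.4
side part [339. 271.] [441.6 121.4] [66.3 36.9] 28.9
side part [366. 218.] [476.6 -76.8] [115.7  57. ] 7.4
side part [302. 202.] [641.  -78.6] [35.4 47.7] 41.7
side part [423. 185.] [ 396.  -284.1] [44.3 31. ] 25.8
```

View pics/top12.png

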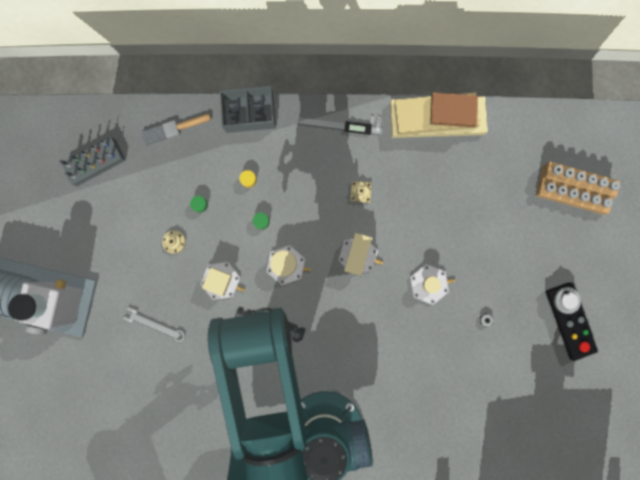

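View pics/side12.png

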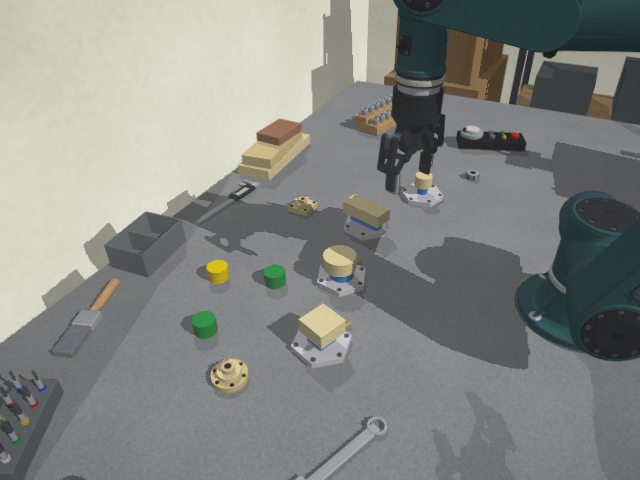

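All blanks measure within about 4 mm of their pads in the top view. Angles are within about 1°, and the milled parts have not moved. Handing in.

```bash
python3 -m handwheel '[[[0,0,0],[0,0,0],1],[[0,0,0],[0,0,0],1]]'; python3 -c "
from workcell import workorder
print(workorder.close_job())"
```

```text
clock: 24.97
tool_pos: [0.3173, 0.1152, 0.2624]
eef_rot: [-3.138, -0.005, -0.298]
force: [0.1, 0.6, 0.5]
width: 0.0855
the job is handed in; nothing more can be done
None
```

I put all four cream blanks on their matching pads, released them, backed the arm clear and handed the job in at about 25 s of the 96 s allowed. No verdict is reported on hand-in.

My last checks, before hand-in:

- **Position and angle:** In the top view each blank was within about 4 mm of its pad centre (square 2.5, large disc 3, bar 3.3, small disc 1). The square and the bar were within about 1° of their pads.
- **Seating:** All four looked flat and seated in the side view. I felt contact (about 5 N) when lowering the bar and large disc. The square and small disc showed no clear contact force before release, so I judged those two from the arm height and the pictures.
- **Milled parts:** The hub and cover read within 2 mm of their starting positions in the top view.
- **Disagreement:** The side view read 1 to 8 mm off the top-view pad centres, mainly in y. Its outlines include the blanks' side walls, so I relied on the top view.

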